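# Sort wet carving blanks from dry ones by heft

## Task

The three carving blanks on the plywood board look alike, but any that weighs more than 450 g is still wet inside. Telling them apart by the weight felt when lifted, lay the wet (heavy) ones across the battens of the drying rack and the dry (lighter) ones in the grey tray. Every blank must end lying flat and the way up it is now, side by side with the others and not stacked, well within its rack or tray, and let go; one that is within about 40 g of 450 g may go in either.

Things in the scene. Friction and masses are not known exactly. Their poses are not given: they have to be found in the camera images.
- board: Plain flat sheet of plywood, 340 (its x) x 190 (its y) x 12 mm, fixed to the table; the three blanks start on it. Origin: centre of its underside, on the table; z up.
- rack: Drying rack fixed to the table: wooden base 340 (its x) x 190 (y) x 12 mm with two dark battens, 22 mm wide and 14 mm high, along its whole x at y = -50 and +50 mm. Blanks lie across both battens, length along y, on their tops 26 mm above the origin; three fit side by side at x = -100, 0, 100 mm. Origin: centre of the underside.
- tray: Grey sheet-metal tray fixed to the table, 360 (its x) x 200 (y) mm outside, with a 4 mm thick rim 22 mm high all round and a flat floor 6 mm above the table. Three blanks fit side by side at x = -100, 0, 100 mm, length along y. Origin: centre of the underside.
- blank1: One of three like pale wood blanks, a block 58 (its x) x 150 (y) x 70 mm high (z), lying on the plywood board, length roughly along the board's y, 100 mm apart; this one starts nearest the robot. Mass unknown, 220 to 680 g, new for each blank each time. Origin: centre of its underside. Grip across the 58 mm.
- blank2: One of three like pale wood blanks, a block 58 (its x) x 150 (y) x 70 mm high (z), lying on the plywood board, length roughly along the board's y, 100 mm apart; this one starts in the middle. Mass unknown, 220 to 680 g, new for each blank each time. Origin: centre of its underside. Grip across the 58 mm.
- blank3: One of three like pale wood blanks, a block 58 (its x) x 150 (y) x 70 mm high (z), lying on the plywood board, length roughly along the board's y, 100 mm apart; this one starts farthest from the robot. Mass unknown, 220 to 680 g, new for each blank each time. Origin: centre of its underside. Grip across the 58 mm.

How it is judged:
By the outcome, as a careful person would: the job done as asked, in the order asked, and still so for the second after the job is handed in, with the robot touching nothing.
It also fails if it takes over 72 s, if anything falls off the work surface, if the arm or the gripper's body presses on something with over 40 N, if the wrist force passes 120 N, or if a joint passes its speed limit or range.

## Robot

A 6-joint arm with a two-finger parallel gripper is mounted at the origin on the work surface. World frame = base frame: x ahead of the robot, y to its left, z up, the work surface at z = 0. Lengths are in m, angles in rad, forces in N, time in s.
With the tool pointing down it reaches from about 0.35 to 0.775 m from the base axis. Payload 7.3 kg.
Tool frame: the origin (TCP) lies on the front face of the gripper's body, between the roots of the fingers; the fingertips stand ahead of it and the grasp point (between the pads) lies 47 mm ahead of it (finger_overhang is the z of the fingertips in the tool frame, in m); z points along the fingers, y is the line along which they close (so a half turn about z gives the same grasp; the last joint's range is limited). The gripper opens to 92 mm and grips with 3 to 60 N. Pads are 19 mm wide; open, the fingers measure 130 mm over their backs; the gripper's body (75 mm by 190 mm) begins 47 mm behind the grasp point.
Start: joints at [1.163, 0.342, 1.524, -0, 1.275, -0.146], TCP at [0.136, 0.507, 0.292] pointing down, gripper open.
Joint ranges: [-2.53, 2.53], [-0.77, 2.02], [0.04, 2.7], [-1, 4.14], [0.28, 2.66], [-3.11, 3.11]. Speed limits (rad/s): [2.57, 2.57, 3.14, 3.14, 3.14, 3.14].

## Interface

Orientations are given as [roll, pitch, yaw] about the fixed x, y, z axes, in that order (R = Rz(yaw) Ry(pitch) Rx(roll)).
In Python, from cell import * gives the robot as it stands. The module is installed in compiled form; this text tells all that it offers.
- The arm moves only by the tool arm_command, never from a script. Its argument "series" is a list of rows, each an object of numbers: "x", "y", "z": the shift along the tool's x, y, z in mm; "rx", "ry", "rz": the turn, a rotation vector about the tool's x, y, z in degrees. A call has 1 to 20 rows; each row is the pose to reach, as a shift and turn from the pose commanded when the call began, along the tool's axes at that moment; what a row does not reach only later rows make up. A row lasts 1/10 s, in which the tool goes at most 50 mm and 8.59 degrees, less where a joint would pass 70% of its speed; a pose out of reach is approached as far as the arm can. A call with a gripper value outside its range is refused whole. "hand" is the finger opening in mm, from 0 to 91.8, set as the call begins (left out, the last holds). The fingers move at their own pace and stop on an object; "squeeze" is the grip in N (left out, the last holds). Time passes only in rows, so rows that repeat a pose let the fingers close. It gives the time, the measured TCP pose, the force, the opening and the grip force at its end, in the units of the state.
- observe(): the state, without advancing time (a new reading comes with each control period).
- read_camera(name): name is "scene" or "top" or "wrist"; returns a dict with "pixels" (420x560x3 uint8, blue, green, red), "K" (3x3 intrinsics, pixels), "k1" (the pictures are not rectified: a ray, as slopes to the right and down, at radius r is drawn at 1 + k1 r^2 times it, then the intrinsics apply), "rvec" (rotation vector, rad) and "tvec" (3), from world to camera coordinates, as OpenCV has them. Camera axes: x right, y down, z forward; pixel columns grow to the right and rows downward; lengths in m; the calibration is good to about 2 mm. A picture is of the moment at which its call begins. There is no depth.
- hand_in(): hands the job in; it is judged then, once.
Trained networks look in a picture, given as the dict that the camera call returned (one of the last four; its "shot" number tells which), for a name from the list of things; names that differ only in an ending like _2 or _b are one class to them, and where a whole thing is asked for, a point or a joint stands for the part that bears it (a point fixed in the world has none). Each returns a list of dicts, best first, with "confidence" (0 to 1); they miss things now and then, are a little off and sometimes report something else, mostly with a low value. They report only what shows in the picture. A call takes as long as a camera call.
- boxes_of(picture, query): "point" ([x, y, z] in m, in world coordinates, good to about 4 mm: the middle of the surface that is visible of it).
- trace(picture, query): "pixels" (420x560 bool, what is visible of it).
- mark_of(picture, query): "point" ([x, y, z] in m, in world coordinates, good to about 4 mm: a listed point, or the origin of a listed thing).
The state is a dict: "time": time; "qpos": joint angles; "qvel": joint speeds; "joint_efforts": joint torques, N m; "tool_pos": TCP position; "tool_rot": TCP orientation; "contact_force": force on the tool from outside, world axes, zero at the start; "torque": the same for the moment, N m; "opening": finger opening in m; "grip_force": force on a finger pad.
Only numpy, scipy, OpenCV 4.12 (cv2) and the standard library are available. Lean on these libraries where they do the work, as an engineer would, in place of code of your own. Each camera call takes 0.05 s, during which the arm holds its last target. There are 200 camera calls.

## Working session

There is one attempt and no reset: what is moved stays moved. The work goes in short steps, Python scripts to look and compute and a tool call to move; the robot and the scene stay as the last step left them, time stands still between calls to the robot, and variables do not carry over. Pictures are saved under pics/ and viewed, at most 10 in all, crops included, and the job is handed in when it is done.

Besides the shell and the picture viewer there is one more tool, called after "Call:" in YAML: its name, and indented under it one key for each argument. arm_command: Moves the arm, as the interface text tells. Its arguments: {"type":"object","properties":{"series":{"type":"array"},"hand":{"type":"number"},"squeeze":{"type":"number"}},"required":["series"]}

```bash
mkdir -p pics; cat > h.py <<'E'
from cell import *
import numpy as np, cv2
def ray(p,uv):
    K=np.array(p["K"]);d=np.array([(uv[0]-K[0,2])/K[0,0],(uv[1]-K[1,2])/K[1,1]]);s=d.copy()
    for _ in range(20): s=d/(1+p["k1"]*(s@s))
    R=cv2.Rodrigues(np.array(p["rvec"],float))[0];t=np.array(p["tvec"],float).ravel()
    v=R.T@np.r_[s,1];return -R.T@t, v/np.linalg.norm(v)
def atz(p,uv,z):
    c,v=ray(p,uv);return c+v*(z-c[2])/v[2]
E
python3 - <<'E'
from h import *
o=observe();print({k:np.round(o[k],3) for k in o})
P={n:read_camera(n) for n in("scene","top","wrist")}
for n in P:
    cv2.imwrite(f"pics/{n}0.png",P[n]["pixels"])
    c=-cv2.Rodrigues(np.array(P[n]["rvec"],float))[0].T@np.array(P[n]["tvec"],float).ravel();print(n,c)
    for q in("board","rack","tray","blank1","blank2","blank3"):
        for f in(boxes_of,mark_of):
            print(q,f.__name__,[(np.round(d["point"],3),round(d["confidence"],2)) for d in f(P[n],q)][:4])
cv2.imwrite("pics/both.png",cv2.resize(np.hstack([P["scene"]["pixels"],P["top"]["pixels"]]),(800,300)))
E
```

```text
{'time': np.float64(0.0), 'qpos': array([ 1.163,  0.343,  1.525,  0.   ,  1.275, -0.146]), 'qvel': array([-0.   ,  0.001, -0.001,  0.002,  0.001, -0.001]), 'joint_efforts': array([-3.0000e-03, -4.3122e+01, -2.4422e+01,  7.2000e-02,  5.6000e-02,
       -0.0000e+00]), 'tool_pos': array([0.136, 0.507, 0.292]), 'tool_rot': array([-3.14, -0.  ,  2.88]), 'contact_force': array([ 0.133,  0.369, -0.438]), 'torque': array([-0.013, -0.05 , -0.   ]), 'grip_force': np.float64(0.0), 'opening': np.float64(0.092)}
scene [0.9864583  0.40724201 0.7563197 ]
board call [(array([ 0.648, -0.218,  0.013]), 0.67)]
board call [(array([ 0.535, -0.287,  0.   ]), 0.57)]
rack call [(array([0.564, 0.282, 0.011]), 0.65)]
rack call [(array([0.537, 0.272, 0.002]), 0.71)]
tray call [(array([0.559, 0.012, 0.005]), 0.75)]
tray call [(array([ 0.54 ,  0.003, -0.001]), 0.84)]
blank1 call [(array([ 0.546, -0.268,  0.082]), 0.79), (array([ 0.454, -0.262,  0.08 ]), 0.63), (array([ 0.639, -0.253,  0.081]), 0.55)]
blank1 call [(array([ 0.629, -0.277,  0.012]), 0.83), (array([ 0.437, -0.289,  0.014]), 0.6), (array([ 0.529, -0.
[... 1350 characters left out ...]
, (array([ 0.432, -0.284,  0.081]), 0.67), (array([ 0.622, -0.266,  0.084]), 0.58)]
blank2 call [(array([ 0.531, -0.286,  0.015]), 0.8), (array([ 0.433, -0.289,  0.009]), 0.63), (array([ 0.63 , -0.272,  0.011]), 0.56)]
blank3 call [(array([ 0.526, -0.282,  0.081]), 0.76), (array([ 0.432, -0.284,  0.081]), 0.67), (array([ 0.622, -0.266,  0.084]), 0.58)]
blank3 call [(array([ 0.531, -0.286,  0.015]), 0.8), (array([ 0.433, -0.289,  0.009]), 0.63), (array([ 0.63 , -0.272,  0.011]), 0.56)]
wrist [0.05934673 0.5273618  0.38477231]
board call []
board call []
rack call []
rack call []
tray call []
tray call []
blank1 call []
blank1 call []
blank2 call []
blank2 call []
blank3 call []
blank3 call []
```

View pics/top0.png

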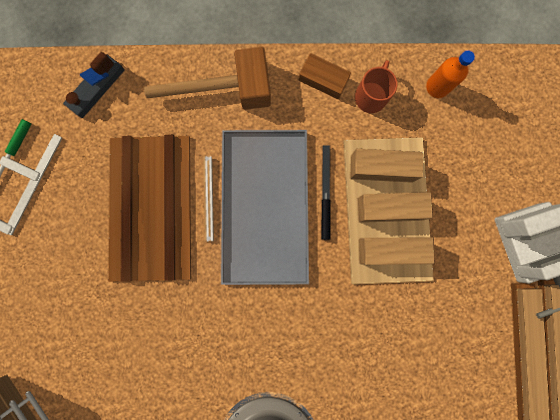

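View pics/scene0.png

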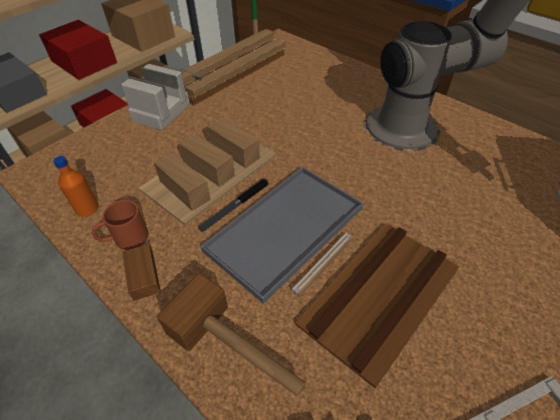

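The top view shows the rack (cols 109–195), the tray (222–309) and the board with three blanks (345–434, rows 140–280). The spaces between them are clear apart from a batten and a knife. Next I fit box silhouettes to the traces in both views to get exact poses.

```bash
cat >> h.py <<'E'
from scipy.optimize import minimize
from scipy.spatial.transform import Rotation as Ro
def proj(p,X):
    R=cv2.Rodrigues(np.array(p["rvec"],float))[0];c=X@R.T+np.array(p["tvec"],float).ravel()
    s=c[:,:2]/c[:,2:];s=s*(1+p["k1"]*(s**2).sum(1,keepdims=True));K=np.array(p["K"])
    return s*[K[0,0],K[1,1]]+[K[0,2],K[1,2]]
def corners(b,q):
    X=np.array([[i*b[0]/2,j*b[1]/2,k] for i in(-1,1) for j in(-1,1) for k in(b[3],b[2])])
    return Ro.from_euler('z',q[3]).apply(X)+q[:3]
def hull(p,boxes,q):
    return cv2.convexHull(np.vstack([proj(p,corners(b,q)) for b in boxes]).astype(np.float32))
def cost(q,boxes,data):
    e=0
    for p,m in data:
        a=np.zeros(m.shape,np.uint8);cv2.fillConvexPoly(a,np.round(hull(p,boxes,q)*16).astype(np.int32),255,cv2.LINE_AA,4)
        e+=np.abs(a/255.-m).sum()
    return e
def fit(data,boxes,q0):
    s=np.array([q0]+[np.array(q0)+d for d in np.diag([.012,.012,.008,.1])])
    r=minimize(cost,q0,(boxes,data),method='Nelder-Mead',options=dict(initial_simplex=s,xatol=2e-4,fatol=.5,maxiter=400))
    return r.x,r.fun
def pick(p,q,pt):
    best=None
    for d in trace(p,q):
        m=d["pixels"];c=np.argwhere(m).mean(0)[::-1]
        e=np.linalg.norm(c-proj(p,np.array([pt]))[0])
        if best is None or e<best[0]: best=(e,m)
    return best if best and best[0]<25 else None
BL=[(.058,.150,.070,0)];TR=[(.360,.200,.022,0)];RK=[(.340,.190,.012,0),(.340,.122,.026,.012)]
E
python3 - <<'E'
from h import *
S,T=read_camera("scene"),read_camera("top")
for n,b,q in [("blank1",BL,(.433,-.289,.012,0)),("blank2",BL,(.531,-.287,.012,0)),("blank3",BL,(.629,-.275,.012,0)),("tray",TR,(.542,.004,0,1.57)),("rack",RK,(.538,.273,0,1.57))]:
    if len(b[0]) and n in("tray","rack"): q=(q[0],q[1],0,0.)
    D=[]
    for p in(T,S):
        k=pick(p,n,(q[0],q[1],q[2]+b[0][2]/2))
        if k: D.append((p,k[1])); 
    print(n,len(D),[int(m.sum()) for _,m in D])
    print("  both",*fit(D,b,q)); print("  top",*fit(D[:1],b,q)) if len(D)>1 else 0
E
```

```text
blank1 2 [1885, 1588]
  both [ 0.43191056 -0.28903656  0.01005656 -0.02466581] 464.90980392156865
  top [ 0.43284276 -0.30868728 -0.05176275  0.01348402] 98.24705882352941
blank2 2 [2030, 1781]
  both [ 0.52982064 -0.29055014  0.01149075  0.02804447] 319.6313725490196
  top [ 0.53495652 -0.3022433  -0.03256295  0.02235066] 67.55686274509803
blank3 2 [2161, 1853]
  both [ 0.62575941 -0.27420943  0.0112385  -0.06553164] 331.63529411764705
  top [ 0.63599405 -0.28661862 -0.03187939 -0.06629473] 77.6156862745098
tray 2 [13475, 10597]
  both [ 0.53991443  0.00301187 -0.00295528 -0.00678161] 593.5686274509803
  top [ 0.54116027  0.00301268 -0.00724959 -0.00639564] 182.20784313725488
rack 2 [11674, 13272]
  both [ 0.53822955  0.27570244 -0.01031816  0.01638637] 961.0470588235295
  top [ 0.54232731  0.28079453 -0.02477728  0.02063495] 167.8235294117647
```

```bash
cat >> h.py <<'E'
def go(x,y,z,yaw):
    o=observe();R=Ro.from_euler('xyz',o["tool_rot"]);G=Ro.from_euler('xyz',[np.pi,0,yaw])
    d=R.inv().apply(np.array([x,y,z])-o["tool_pos"])*1000
    print("shift",d.round(1),"rot",np.rad2deg((R.inv()*G).as_rotvec()).round(2))
E
python3 - <<'E'
from h import *
try: print(finger_overhang)
except Exception as e: print(e)
go(.50,.20,.36,np.pi/2)
E
```

```text
0.0655
shift [-431.2 -202.4  -67.8] rot [ 1.0e-02 -0.0e+00  7.5e+01]
```

Call:
arm_command:
  series:
    - {"x":-431,"y":-202,"z":-68,"rz":75}
    - {"x":-431,"y":-202,"z":-68,"rz":75}
    - {"x":-431,"y":-202,"z":-68,"rz":75}
    - {"x":-431,"y":-202,"z":-68,"rz":75}
    - {"x":-431,"y":-202,"z":-68,"rz":75}
    - {"x":-431,"y":-202,"z":-68,"rz":75}
    - {"x":-431,"y":-202,"z":-68,"rz":75}
    - {"x":-431,"y":-202,"z":-68,"rz":75}
    - {"x":-431,"y":-202,"z":-68,"rz":75}
    - {"x":-431,"y":-202,"z":-68,"rz":75}
    - {"x":-431,"y":-202,"z":-68,"rz":75}
    - {"x":-431,"y":-202,"z":-68,"rz":75}
    - {"x":-431,"y":-202,"z":-68,"rz":75}
    - {"x":-431,"y":-202,"z":-68,"rz":75}

```text
invalid input
```

```bash
python3 - <<'E'
from h import *
W=read_camera("wrist");np.savez("rackw.npz",**{k:np.array(W[k]) for k in("pixels","K","k1","rvec","tvec")})
a=W["pixels"].copy()
for q in((.538,.275,0,.016),):
    cv2.polylines(a,[hull(W,RK[:1],q).astype(int)],True,(0,255,0));cv2.polylines(a,[hull(W,RK[1:],q).astype(int)],True,(255,0,0))
cv2.polylines(a,[hull(W,TR,(.540,.003,0,-.007)).astype(int)],True,(0,0,255))
cv2.imwrite("pics/rackw.png",a)
for n in("rack","tray"): print([(np.round(d["point"],3),round(d["confidence"],2)) for d in mark_of(W,n)])
go(.53,-.33,.36,np.pi/2)
E
```

```text
[]
[]
shift [-597.4 -706.6  -67.9] rot [ 1.0e-02 -1.0e-02  7.5e+01]
```

View pics/rackw.png

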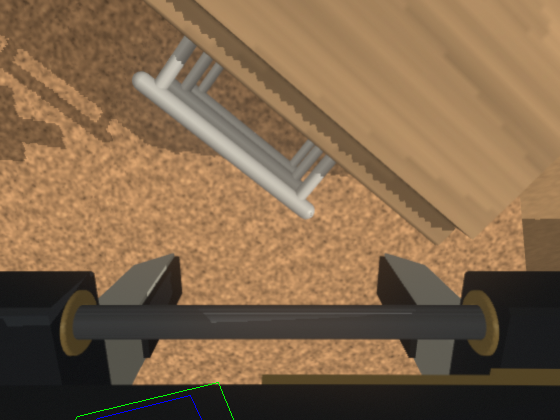

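The wrist picture is still from the start pose, because the move was refused. I'll retry with all six keys in each row.

Call:
arm_command:
  series:
    - {"x":-431,"y":-202,"z":-68,"rx":0,"ry":0,"rz":75}
    - {"x":-431,"y":-202,"z":-68,"rx":0,"ry":0,"rz":75}
    - {"x":-431,"y":-202,"z":-68,"rx":0,"ry":0,"rz":75}
    - {"x":-431,"y":-202,"z":-68,"rx":0,"ry":0,"rz":75}
    - {"x":-431,"y":-202,"z":-68,"rx":0,"ry":0,"rz":75}
    - {"x":-431,"y":-202,"z":-68,"rx":0,"ry":0,"rz":75}
    - {"x":-431,"y":-202,"z":-68,"rx":0,"ry":0,"rz":75}
    - {"x":-431,"y":-202,"z":-68,"rx":0,"ry":0,"rz":75}
    - {"x":-431,"y":-202,"z":-68,"rx":0,"ry":0,"rz":75}
    - {"x":-431,"y":-202,"z":-68,"rx":0,"ry":0,"rz":75}
    - {"x":-431,"y":-202,"z":-68,"rx":0,"ry":0,"rz":75}
    - {"x":-431,"y":-202,"z":-68,"rx":0,"ry":0,"rz":75}
    - {"x":-431,"y":-202,"z":-68,"rx":0,"ry":0,"rz":75}
    - {"x":-431,"y":-202,"z":-68,"rx":0,"ry":0,"rz":75}

```text
time: 4.1
tool_pos: [0.499, 0.2014, 0.3603]
tool_rot: [-3.141, -0.0, 1.573]
contact_force: [0.3, 0.5, -0.8]
opening: 0.0914
grip_force: 0.0
```

```bash
python3 - <<'E'
from h import *
W=read_camera("wrist")
a=W["pixels"].copy()
for q in((.538,.275,0,.016),):
    cv2.polylines(a,[hull(W,RK[:1],q).astype(int)],True,(0,255,0));cv2.polylines(a,[hull(W,RK[1:],q).astype(int)],True,(255,0,0))
cv2.polylines(a,[hull(W,TR,(.540,.003,0,-.007)).astype(int)],True,(0,0,255))
cv2.imwrite("pics/rackw2.png",a)
for n in("rack","tray"): print([(np.round(d["point"],3),round(d["confidence"],2)) for d in mark_of(W,n)])
go(.53,-.33,.36,np.pi/2)
E
```

```text
[(array([ 0.543,  0.28 , -0.   ]), 0.89)]
[(array([0.542, 0.002, 0.002]), 0.61)]
shift [-5.312e+02  2.990e+01  3.000e-01] rot [ 0.01 -0.01  0.09]
```

View pics/rackw2.png

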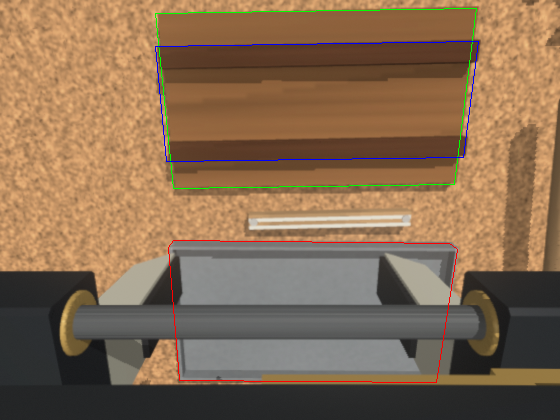

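The overlays fit closely. The rack outline runs cols 157–477, rows 10–188, with battens at the stated height, and the tray outline matches too. The rack is at (0.538, 0.275, 0, 0.016) and the tray at (0.540, 0.003, 0, −0.007). Next, over the blanks.

Call:
arm_command:
  series:
    - {"x":-530,"y":30,"z":0,"rx":0,"ry":0,"rz":0}
    - {"x":-530,"y":30,"z":0,"rx":0,"ry":0,"rz":0}
    - {"x":-530,"y":30,"z":0,"rx":0,"ry":0,"rz":0}
    - {"x":-530,"y":30,"z":0,"rx":0,"ry":0,"rz":0}
    - {"x":-530,"y":30,"z":0,"rx":0,"ry":0,"rz":0}
    - {"x":-530,"y":30,"z":0,"rx":0,"ry":0,"rz":0}
    - {"x":-530,"y":30,"z":0,"rx":0,"ry":0,"rz":0}
    - {"x":-530,"y":30,"z":0,"rx":0,"ry":0,"rz":0}
    - {"x":-530,"y":30,"z":0,"rx":0,"ry":0,"rz":0}
    - {"x":-530,"y":30,"z":0,"rx":0,"ry":0,"rz":0}
    - {"x":-530,"y":30,"z":0,"rx":0,"ry":0,"rz":0}
    - {"x":-530,"y":30,"z":0,"rx":0,"ry":0,"rz":0}
    - {"x":-530,"y":30,"z":0,"rx":0,"ry":0,"rz":0}
    - {"x":-530,"y":30,"z":0,"rx":0,"ry":0,"rz":0}
  hand: 74

```text
time: 5.65
tool_pos: [0.5301, -0.3281, 0.3604]
tool_rot: [3.141, -0.001, 1.572]
contact_force: [0.1, 0.2, 0.1]
opening: 0.0739
grip_force: 0.0
```

```bash
python3 - <<'E'
from h import *
W,T=read_camera("wrist"),read_camera("top")
a=W["pixels"].copy()
for n,q in [("blank1",(.432,-.289,.012,-.02)),("blank2",(.530,-.290,.012,.028)),("blank3",(.626,-.274,.012,-.066))]:
    D=[]
    for p in(W,T):
        k=pick(p,n,(q[0],q[1],.047))
        if k: D.append((p,k[1]))
    print(n,len(D),[int(m.sum()) for _,m in D])
    if not D: continue
    f,c=fit(D,BL,q);print(f,c)
    cv2.polylines(a,[hull(W,BL,f).astype(int)],True,(0,255,0));cv2.polylines(a,[hull(W,[(.058,.15,.07,.0699)],f).astype(int)],True,(0,0,255))
cv2.imwrite("pics/blw.png",a)
o=observe();print(o["time"],o["tool_pos"],o["contact_force"])
go(.433,-.289,.15,np.pi/2)
E
```

```text
blank1 2 [10667, 1941]
[ 0.43230441 -0.28746261  0.00672645  0.00332786] 433.8823529411765
blank2 2 [9143, 2113]
[ 0.53125344 -0.28782929  0.00707864  0.02430563] 371.86274509803917
blank3 2 [11109, 2207]
[ 0.62876218 -0.27288732  0.00645239 -0.0566023 ] 488.4980392156863
6.05 [ 0.53001025 -0.32910818  0.36039224] [-0.72155814  0.33401024  0.05840036]
shift [ 40.2 -97.  210.4] rot [0.01 0.01 0.03]
```

View pics/blw.png

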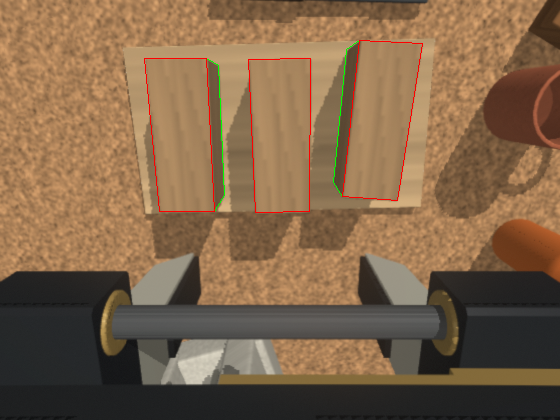

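The fitted outlines sit tightly on all three blanks (tops at cols 145–214, 248–310 and 342–422). Blank poses are about (.432,−.288,0), (.531,−.289,.024) and (.628,−.273,−.057). I'll take a force baseline above blank1 first.

Call:
arm_command:
  series:
    - {"x":40,"y":-97,"z":0,"rx":0,"ry":0,"rz":0}
    - {"x":40,"y":-97,"z":50,"rx":0,"ry":0,"rz":0}
    - {"x":40,"y":-97,"z":100,"rx":0,"ry":0,"rz":0}
    - {"x":40,"y":-97,"z":150,"rx":0,"ry":0,"rz":0}
    - {"x":40,"y":-97,"z":190,"rx":0,"ry":0,"rz":0}
    - {"x":40,"y":-97,"z":190,"rx":0,"ry":0,"rz":0}
    - {"x":40,"y":-97,"z":190,"rx":0,"ry":0,"rz":0}
    - {"x":40,"y":-97,"z":190,"rx":0,"ry":0,"rz":0}
    - {"x":40,"y":-97,"z":190,"rx":0,"ry":0,"rz":0}

```text
time: 6.95
tool_pos: [0.4341, -0.2905, 0.1726]
tool_rot: [3.138, 0.003, 1.571]
contact_force: [0.9, -0.9, -0.0]
opening: 0.0741
grip_force: 0.0
```

```bash
cat >> h.py <<'E'
def weigh(n=12):
    F=[]
    for _ in range(n):
        read_camera("top");o=observe();F.append(np.r_[o["contact_force"],o["joint_efforts"][1:3]])
    F=np.array(F);print("t",o["time"],"F",F.mean(0).round(3),"sd",F.std(0).round(3),"op",o["opening"],"tcp",o["tool_pos"])
E
python3 - <<'E'
from h import *
weigh()
go(.432,-.288,.097,np.pi/2)
E
```

```text
t 7.55 F [  0.144   0.063  -0.233 -45.13  -20.158] sd [0.358 0.359 0.6   0.135 0.061] op 0.07425310254267915 tcp [ 0.43288651 -0.28952389  0.17016739]
shift [ 1.5 -0.9 73.2] rot [-0.   -0.01 -0.  ]
```

Call:
arm_command:
  series:
    - {"x":1.5,"y":-1,"z":25,"rx":0,"ry":0,"rz":0.2}
    - {"x":1.5,"y":-1,"z":50,"rx":0,"ry":0,"rz":0}
    - {"x":1.5,"y":-1,"z":66,"rx":0,"ry":0,"rz":0}
    - {"x":1.5,"y":-1,"z":73,"rx":0,"ry":0,"rz":0}
    - {"x":1.5,"y":-1,"z":73,"rx":0,"ry":0,"rz":0}
    - {"x":1.5,"y":-1,"z":73,"rx":0,"ry":0,"rz":0}

```text
time: 8.15
tool_pos: [0.4322, -0.2883, 0.0978]
tool_rot: [3.141, 0.001, 1.571]
contact_force: [0.4, -0.1, 0.6]
opening: 0.0739
grip_force: 0.0
```

Call:
arm_command:
  series:
    - {"x":0,"y":0,"z":0,"rx":0,"ry":0,"rz":0}
    - {"x":0,"y":0,"z":0,"rx":0,"ry":0,"rz":0}
    - {"x":0,"y":0,"z":0,"rx":0,"ry":0,"rz":0}
    - {"x":0,"y":0,"z":0,"rx":0,"ry":0,"rz":0}
    - {"x":0,"y":0,"z":0,"rx":0,"ry":0,"rz":0}
    - {"x":0,"y":0,"z":0,"rx":0,"ry":0,"rz":0}
    - {"x":0,"y":0,"z":0,"rx":0,"ry":0,"rz":0}
    - {"x":0,"y":0,"z":0,"rx":0,"ry":0,"rz":0}
  hand: 45
  squeeze: 40

```text
time: 8.95
tool_pos: [0.4327, -0.2885, 0.0981]
tool_rot: [3.139, 0.001, 1.571]
contact_force: [3.5, 0.2, 5.8]
opening: 0.0579
grip_force: 40.0
```

Call:
arm_command:
  series:
    - {"x":0,"y":0,"z":-10,"rx":0,"ry":0,"rz":0}
    - {"x":0,"y":0,"z":-30,"rx":0,"ry":0,"rz":0}
    - {"x":0,"y":0,"z":-50,"rx":0,"ry":0,"rz":0}
    - {"x":0,"y":0,"z":-70,"rx":0,"ry":0,"rz":0}
    - {"x":0,"y":0,"z":-90,"rx":0,"ry":0,"rz":0}
    - {"x":0,"y":0,"z":-100,"rx":0,"ry":0,"rz":0}
    - {"x":0,"y":0,"z":-100,"rx":0,"ry":0,"rz":0}
    - {"x":0,"y":0,"z":-100,"rx":0,"ry":0,"rz":0}
    - {"x":0,"y":0,"z":-100,"rx":0,"ry":0,"rz":0}
    - {"x":0,"y":0,"z":-100,"rx":0,"ry":0,"rz":0}

```text
time: 9.95
tool_pos: [0.4315, -0.2877, 0.1961]
tool_rot: [-3.14, -0.002, 1.571]
contact_force: [0.3, -0.5, -4.1]
opening: 0.0583
grip_force: 40.0
```

```bash
python3 - <<'E'
from h import *
weigh(16)
o=observe();print(o["torque"],o["grip_force"])
E
```

```text
t 10.75 F [-3.3000e-02 -7.7000e-02 -4.6680e+00 -4.6621e+01 -2.2499e+01] sd [0.648 0.557 0.438 0.033 0.034] op 0.05775601641977374 tcp [ 0.43188633 -0.28803993  0.19720468]
[-0.1083767   0.01327177 -0.0041003 ] 39.99866724014282
```

Blank1 weighs about 4.43 N, or 452 g, so it is borderline and either place is acceptable. I'll put it on the rack, then take an empty baseline at the same pose to check.

```bash
python3 - <<'E'
from h import *
go(.438,.2735,.16,np.pi/2+.016)
E
```

```text
shift [561.5   6.1  37.2] rot [ 0.   -0.   -0.92]
```

Call:
arm_command:
  series:
    - {"x":15,"y":0,"z":0,"rx":0,"ry":0,"rz":0}
    - {"x":45,"y":0,"z":0,"rx":0,"ry":0,"rz":0}
    - {"x":85,"y":1,"z":0,"rx":0,"ry":0,"rz":0}
    - {"x":130,"y":2,"z":0,"rx":0,"ry":0,"rz":0}
    - {"x":175,"y":3,"z":0,"rx":0,"ry":0,"rz":0}
    - {"x":220,"y":4,"z":0,"rx":0,"ry":0,"rz":0}
    - {"x":265,"y":4,"z":0,"rx":0,"ry":0,"rz":0}
    - {"x":310,"y":5,"z":0,"rx":0,"ry":0,"rz":0}
    - {"x":355,"y":5,"z":0,"rx":0,"ry":0,"rz":0}
    - {"x":400,"y":6,"z":0,"rx":0,"ry":0,"rz":0}
    - {"x":445,"y":6,"z":0,"rx":0,"ry":0,"rz":0}
    - {"x":490,"y":6,"z":0,"rx":0,"ry":0,"rz":-0.5}
    - {"x":525,"y":6,"z":5,"rx":0,"ry":0,"rz":-0.9}
    - {"x":548,"y":6,"z":20,"rx":0,"ry":0,"rz":-0.9}
    - {"x":561,"y":6,"z":37,"rx":0,"ry":0,"rz":-0.9}
    - {"x":561,"y":6,"z":50,"rx":0,"ry":0,"rz":-0.9}
    - {"x":561,"y":6,"z":60,"rx":0,"ry":0,"rz":-0.9}
    - {"x":561,"y":6,"z":60,"rx":0,"ry":0,"rz":-0.9}
    - {"x":561,"y":6,"z":60,"rx":0,"ry":0,"rz":-0.9}
    - {"x":561,"y":6,"z":60,"rx":0,"ry":0,"rz":-0.9}

```text
time: 12.75
tool_pos: [0.4383, 0.2729, 0.138]
tool_rot: [3.14, -0.001, 1.586]
contact_force: [-0.4, -0.8, -4.4]
opening: 0.0575
grip_force: 40.0
```

```bash
python3 - <<'E'
from h import *
go(.438,.2735,.113,np.pi/2+.016)
W=read_camera("wrist");a=W["pixels"].copy()
cv2.polylines(a,[hull(W,RK[:1],(.538,.275,0,.016)).astype(int)],True,(0,255,0))
o=observe();t=o["tool_pos"]
cv2.polylines(a,[hull(W,BL,(t[0],t[1],t[2]-.086,.016)).astype(int)],True,(0,0,255))
cv2.imwrite("pics/pl1.png",a);print(o["time"],o["grip_force"])
E
```

```text
shift [ 0.6 -0.3 25. ] rot [ 0.08 -0.04 -0.05]
12.8 39.99874949455261
```

View pics/pl1.png

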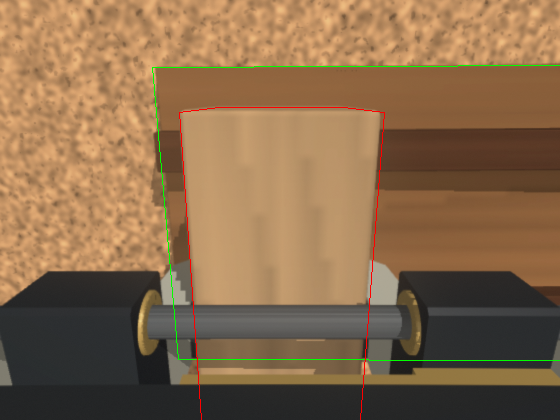

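The blank shows at cols 180–384, exactly where predicted, and is level over the rack. I'll lower it and let go.

Call:
arm_command:
  series:
    - {"x":0.5,"y":0,"z":12,"rx":0,"ry":0,"rz":0}
    - {"x":0.5,"y":0,"z":20,"rx":0,"ry":0,"rz":0}
    - {"x":0.5,"y":0,"z":24,"rx":0,"ry":0,"rz":0}
    - {"x":0.5,"y":0,"z":25,"rx":0,"ry":0,"rz":0}
    - {"x":0.5,"y":0,"z":25.5,"rx":0,"ry":0,"rz":0}
    - {"x":0.5,"y":0,"z":25.5,"rx":0,"ry":0,"rz":0}

```text
time: 13.4
tool_pos: [0.4373, 0.2732, 0.112]
tool_rot: [-3.14, 0.001, 1.587]
contact_force: [-4.2, -2.3, 4.4]
opening: 0.0579
grip_force: 40.0
```

Call:
arm_command:
  series:
    - {"x":0,"y":0,"z":0,"rx":0,"ry":0,"rz":0}
    - {"x":0,"y":0,"z":0,"rx":0,"ry":0,"rz":0}
    - {"x":0,"y":0,"z":0,"rx":0,"ry":0,"rz":0}
    - {"x":0,"y":0,"z":0,"rx":0,"ry":0,"rz":0}
    - {"x":0,"y":0,"z":-20,"rx":0,"ry":0,"rz":0}
    - {"x":0,"y":0,"z":-60,"rx":0,"ry":0,"rz":0}
    - {"x":0,"y":0,"z":-85,"rx":0,"ry":0,"rz":0}
  hand: 74

```text
time: 14.1
tool_pos: [0.4384, 0.2737, 0.1987]
tool_rot: [3.14, -0.001, 1.586]
contact_force: [0.5, -0.1, -0.5]
opening: 0.0739
grip_force: 0.0
```

```bash
python3 - <<'E'
from h import *
go(.432,-.288,.1972,np.pi/2)
E
```

```text
shift [-561.6  -15.3    1. ] rot [ 0.11 -0.05  0.9 ]
```

Call:
arm_command:
  series:
    - {"x":-50,"y":0,"z":1,"rx":0,"ry":0,"rz":0}
    - {"x":-562,"y":-15,"z":1,"rx":0,"ry":0,"rz":0.9}
    - {"x":-562,"y":-15,"z":1,"rx":0,"ry":0,"rz":0.9}
    - {"x":-562,"y":-15,"z":1,"rx":0,"ry":0,"rz":0.9}
    - {"x":-562,"y":-15,"z":1,"rx":0,"ry":0,"rz":0.9}
    - {"x":-562,"y":-15,"z":1,"rx":0,"ry":0,"rz":0.9}
    - {"x":-562,"y":-15,"z":1,"rx":0,"ry":0,"rz":0.9}
    - {"x":-562,"y":-15,"z":1,"rx":0,"ry":0,"rz":0.9}
    - {"x":-562,"y":-15,"z":1,"rx":0,"ry":0,"rz":0.9}
    - {"x":-562,"y":-15,"z":1,"rx":0,"ry":0,"rz":0.9}
    - {"x":-562,"y":-15,"z":1,"rx":0,"ry":0,"rz":0.9}
    - {"x":-562,"y":-15,"z":1,"rx":0,"ry":0,"rz":0.9}
    - {"x":-562,"y":-15,"z":1,"rx":0,"ry":0,"rz":0.9}
    - {"x":-562,"y":-15,"z":1,"rx":0,"ry":0,"rz":0.9}
    - {"x":-562,"y":-15,"z":1,"rx":0,"ry":0,"rz":0.9}
    - {"x":-562,"y":-15,"z":1,"rx":0,"ry":0,"rz":0.9}
    - {"x":-562,"y":-15,"z":1,"rx":0,"ry":0,"rz":0.9}

```text
time: 15.8
tool_pos: [0.432, -0.2876, 0.1959]
tool_rot: [3.142, -0.0, 1.572]
contact_force: [0.0, -0.9, 0.6]
opening: 0.0739
grip_force: 0.0
```

```bash
python3 - <<'E'
from h import *
weigh(16)
go(.531,-.289,.197,np.pi/2+.024)
E
```

```text
t 16.6 F [-4.3000e-02 -2.7000e-02  3.6000e-02 -4.4363e+01 -2.1070e+01] sd [0.38  0.479 0.582 0.019 0.016] op 0.07382170371466479 tcp [ 0.43172479 -0.28871773  0.19566148]
shift [-0.3 99.3 -1.3] rot [ 0.   -0.01 -1.38]
```

Joint torque gives 443 g and the force sensor about 465 g, so blank1 is borderline by both and the rack is fine. Now blank2.

Call:
arm_command:
  series:
    - {"x":0,"y":50,"z":0,"rx":0,"ry":0,"rz":-1.4}
    - {"x":0,"y":99,"z":0,"rx":0,"ry":0,"rz":-1.4}
    - {"x":0,"y":99,"z":0,"rx":0,"ry":0,"rz":-1.4}
    - {"x":0,"y":99,"z":0,"rx":0,"ry":0,"rz":-1.4}
    - {"x":0,"y":99,"z":0,"rx":0,"ry":0,"rz":-1.4}
    - {"x":0,"y":99,"z":0,"rx":0,"ry":0,"rz":-1.4}
    - {"x":0,"y":99,"z":0,"rx":0,"ry":0,"rz":-1.4}

```text
time: 17.3
tool_pos: [0.53, -0.2889, 0.1961]
tool_rot: [3.142, 0.0, 1.594]
contact_force: [-0.2, 0.9, -0.2]
opening: 0.0739
grip_force: 0.0
```

```bash
python3 - <<'E'
from h import *
weigh(10)
go(.531,-.289,.098,np.pi/2+.024)
E
```

```text
t 17.8 F [ 1.1300e-01  3.0000e-03 -2.9300e-01 -5.2820e+01 -2.2715e+01] sd [0.434 0.427 0.335 0.07  0.023] op 0.07426012832502696 tcp [ 0.53071236 -0.28869746  0.19569771]
shift [-0.3  0.3 97.7] rot [ 0.   -0.    0.02]
```

Call:
arm_command:
  series:
    - {"x":0,"y":0,"z":30,"rx":0,"ry":0,"rz":0}
    - {"x":0,"y":0,"z":60,"rx":0,"ry":0,"rz":0}
    - {"x":0,"y":0,"z":85,"rx":0,"ry":0,"rz":0}
    - {"x":0,"y":0,"z":98,"rx":0,"ry":0,"rz":0}
    - {"x":0,"y":0,"z":98,"rx":0,"ry":0,"rz":0}
    - {"x":0,"y":0,"z":98,"rx":0,"ry":0,"rz":0}

```text
time: 18.4
tool_pos: [0.5312, -0.289, 0.0985]
tool_rot: [3.141, 0.001, 1.595]
contact_force: [-0.2, 0.7, 0.5]
opening: 0.0741
grip_force: 0.0
```

Call:
arm_command:
  series:
    - {"x":0,"y":0,"z":0,"rx":0,"ry":0,"rz":0}
    - {"x":0,"y":0,"z":0,"rx":0,"ry":0,"rz":0}
    - {"x":0,"y":0,"z":0,"rx":0,"ry":0,"rz":0}
    - {"x":0,"y":0,"z":0,"rx":0,"ry":0,"rz":0}
    - {"x":0,"y":0,"z":0,"rx":0,"ry":0,"rz":0}
    - {"x":0,"y":0,"z":0,"rx":0,"ry":0,"rz":0}
    - {"x":0,"y":0,"z":0,"rx":0,"ry":0,"rz":0}
  hand: 45

```text
time: 19.1
tool_pos: [0.5313, -0.289, 0.0989]
tool_rot: [3.14, 0.001, 1.595]
contact_force: [0.6, 1.2, 5.5]
opening: 0.0578
grip_force: 40.0
```

Call:
arm_command:
  series:
    - {"x":0,"y":0,"z":-10,"rx":0,"ry":0,"rz":0}
    - {"x":0,"y":0,"z":-30,"rx":0,"ry":0,"rz":0}
    - {"x":0,"y":0,"z":-50,"rx":0,"ry":0,"rz":0}
    - {"x":0,"y":0,"z":-70,"rx":0,"ry":0,"rz":0}
    - {"x":0,"y":0,"z":-90,"rx":0,"ry":0,"rz":0}
    - {"x":0,"y":0,"z":-98,"rx":0,"ry":0,"rz":0}
    - {"x":0,"y":0,"z":-98,"rx":0,"ry":0,"rz":0}
    - {"x":0,"y":0,"z":-98,"rx":0,"ry":0,"rz":0}
    - {"x":0,"y":0,"z":-98,"rx":0,"ry":0,"rz":0}
    - {"x":0,"y":0,"z":-98,"rx":0,"ry":0,"rz":0}

```text
time: 20.1
tool_pos: [0.5303, -0.2885, 0.1946]
tool_rot: [-3.14, -0.001, 1.595]
contact_force: [0.0, 0.2, -2.2]
opening: 0.0581
grip_force: 40.0
```

```bash
python3 - <<'E'
from h import *
weigh(14)
go(.438,.0037,.127,np.pi/2-.007)
go(.538,.275,.137,np.pi/2+.016)
E
```

```text
t 20.8 F [ 1.0800e-01  1.0000e-03 -2.5500e+00 -5.4346e+01 -2.3553e+01] sd [0.528 0.457 0.379 0.036 0.03 ] op 0.05780999557475295 tcp [ 0.53074013 -0.28868748  0.19573818]
shift [294.6 -85.6  68.7] rot [ 0.01 -0.    1.8 ]
shift [563.3  21.   58.8] rot [ 0.01 -0.    0.48]
```

Blank2 weighs about 250 g, so it is dry and goes in the tray, near slot.

Call:
arm_command:
  series:
    - {"x":15,"y":-4,"z":0,"rx":0,"ry":0,"rz":0}
    - {"x":45,"y":-13,"z":0,"rx":0,"ry":0,"rz":0}
    - {"x":85,"y":-25,"z":0,"rx":0,"ry":0,"rz":0.5}
    - {"x":130,"y":-38,"z":0,"rx":0,"ry":0,"rz":1}
    - {"x":175,"y":-51,"z":0,"rx":0,"ry":0,"rz":1.5}
    - {"x":220,"y":-64,"z":0,"rx":0,"ry":0,"rz":1.8}
    - {"x":260,"y":-75,"z":5,"rx":0,"ry":0,"rz":1.8}
    - {"x":284,"y":-82,"z":20,"rx":0,"ry":0,"rz":1.8}
    - {"x":294,"y":-84,"z":40,"rx":0,"ry":0,"rz":1.8}
    - {"x":294.5,"y":-84,"z":60,"rx":0,"ry":0,"rz":1.8}
    - {"x":294.5,"y":-84,"z":80,"rx":0,"ry":0,"rz":1.8}
    - {"x":294.5,"y":-84,"z":85,"rx":0,"ry":0,"rz":1.8}
    - {"x":294.5,"y":-84,"z":85,"rx":0,"ry":0,"rz":1.8}
    - {"x":294.5,"y":-84,"z":85,"rx":0,"ry":0,"rz":1.8}

```text
time: 22.2
tool_pos: [0.4401, 0.0035, 0.1115]
tool_rot: [3.14, 0.0, 1.564]
contact_force: [-0.1, -0.4, -2.6]
opening: 0.0582
grip_force: 40.0
```

```bash
python3 - <<'E'
from h import *
go(.440,.0037,.0935,np.pi/2-.007)
E
```

```text
shift [ 0.2 -0.2 18. ] rot [ 0.08  0.01 -0.01]
```

Call:
arm_command:
  series:
    - {"x":0,"y":0,"z":9,"rx":0,"ry":0,"rz":0}
    - {"x":0,"y":0,"z":15,"rx":0,"ry":0,"rz":0}
    - {"x":0,"y":0,"z":17,"rx":0,"ry":0,"rz":0}
    - {"x":0,"y":0,"z":18,"rx":0,"ry":0,"rz":0}
    - {"x":0,"y":0,"z":18.5,"rx":0,"ry":0,"rz":0}
    - {"x":0,"y":0,"z":18.5,"rx":0,"ry":0,"rz":0}

```text
time: 22.8
tool_pos: [0.4392, 0.0037, 0.0929]
tool_rot: [-3.141, -0.0, 1.564]
contact_force: [-3.8, 1.0, 7.8]
opening: 0.0576
grip_force: 40.0
```

Call:
arm_command:
  series:
    - {"x":0,"y":0,"z":0,"rx":0,"ry":0,"rz":0}
    - {"x":0,"y":0,"z":0,"rx":0,"ry":0,"rz":0}
    - {"x":0,"y":0,"z":0,"rx":0,"ry":0,"rz":0}
    - {"x":0,"y":0,"z":0,"rx":0,"ry":0,"rz":0}
    - {"x":0,"y":0,"z":-20,"rx":0,"ry":0,"rz":0}
    - {"x":0,"y":0,"z":-60,"rx":0,"ry":0,"rz":0}
    - {"x":0,"y":0,"z":-103,"rx":0,"ry":0,"rz":0}
  hand: 74

```text
time: 23.5
tool_pos: [0.4389, 0.0037, 0.1957]
tool_rot: [-3.139, -0.001, 1.564]
contact_force: [1.2, 0.6, -0.2]
opening: 0.0742
grip_force: 0.0
```

```bash
python3 - <<'E'
from h import *
go(.628,-.273,.196,np.pi/2-.057)
E
```

```text
shift [-275.4  191.    -1. ] rot [-0.16 -0.03  2.86]
```

Call:
arm_command:
  series:
    - {"x":-275.5,"y":191,"z":-1,"rx":0,"ry":0,"rz":2.9}
    - {"x":-275.5,"y":191,"z":-1,"rx":0,"ry":0,"rz":2.9}
    - {"x":-275.5,"y":191,"z":-1,"rx":0,"ry":0,"rz":2.9}
    - {"x":-275.5,"y":191,"z":-1,"rx":0,"ry":0,"rz":2.9}
    - {"x":-275.5,"y":191,"z":-1,"rx":0,"ry":0,"rz":2.9}
    - {"x":-275.5,"y":191,"z":-1,"rx":0,"ry":0,"rz":2.9}
    - {"x":-275.5,"y":191,"z":-1,"rx":0,"ry":0,"rz":2.9}
    - {"x":-275.5,"y":191,"z":-1,"rx":0,"ry":0,"rz":2.9}
    - {"x":-275.5,"y":191,"z":-1,"rx":0,"ry":0,"rz":2.9}
    - {"x":-275.5,"y":191,"z":-1,"rx":0,"ry":0,"rz":2.9}
    - {"x":-275.5,"y":191,"z":-1,"rx":0,"ry":0,"rz":2.9}
    - {"x":-275.5,"y":191,"z":-1,"rx":0,"ry":0,"rz":2.9}

```text
time: 24.7
tool_pos: [0.6285, -0.2722, 0.1968]
tool_rot: [3.141, 0.0, 1.514]
contact_force: [0.8, 0.3, -0.0]
opening: 0.074
grip_force: 0.0
```

```bash
python3 - <<'E'
from h import *
weigh(10)
go(.628,-.273,.098,np.pi/2-.057)
E
```

```text
t 25.2 F [-5.6000e-02  2.4200e-01  1.4000e-02 -6.0903e+01 -2.4366e+01] sd [0.413 0.482 0.437 0.082 0.026] op 0.0741543550187427 tcp [ 0.62860051 -0.27318498  0.19616329]
shift [ 0.1 -0.6 98.2] rot [-0.   -0.01 -0.04]
```

Call:
arm_command:
  series:
    - {"x":0,"y":-0.5,"z":30,"rx":0,"ry":0,"rz":0}
    - {"x":0,"y":-0.5,"z":60,"rx":0,"ry":0,"rz":0}
    - {"x":0,"y":-0.5,"z":85,"rx":0,"ry":0,"rz":0}
    - {"x":0,"y":-0.5,"z":98,"rx":0,"ry":0,"rz":0}
    - {"x":0,"y":-0.5,"z":98,"rx":0,"ry":0,"rz":0}
    - {"x":0,"y":-0.5,"z":98,"rx":0,"ry":0,"rz":0}

```text
time: 25.8
tool_pos: [0.6286, -0.2734, 0.0991]
tool_rot: [3.14, 0.0, 1.513]
contact_force: [0.6, -0.2, 0.7]
opening: 0.0737
grip_force: 0.0
```

Call:
arm_command:
  series:
    - {"x":0,"y":0,"z":0,"rx":0,"ry":0,"rz":0}
    - {"x":0,"y":0,"z":0,"rx":0,"ry":0,"rz":0}
    - {"x":0,"y":0,"z":0,"rx":0,"ry":0,"rz":0}
    - {"x":0,"y":0,"z":0,"rx":0,"ry":0,"rz":0}
    - {"x":0,"y":0,"z":0,"rx":0,"ry":0,"rz":0}
    - {"x":0,"y":0,"z":0,"rx":0,"ry":0,"rz":0}
    - {"x":0,"y":0,"z":0,"rx":0,"ry":0,"rz":0}
  hand: 45

```text
time: 26.5
tool_pos: [0.6284, -0.2734, 0.0995]
tool_rot: [3.14, 0.001, 1.513]
contact_force: [-1.5, 0.2, 6.0]
opening: 0.0579
grip_force: 40.0
```

Call:
arm_command:
  series:
    - {"x":0,"y":0,"z":-10,"rx":0,"ry":0,"rz":0}
    - {"x":0,"y":0,"z":-30,"rx":0,"ry":0,"rz":0}
    - {"x":0,"y":0,"z":-50,"rx":0,"ry":0,"rz":0}
    - {"x":0,"y":0,"z":-70,"rx":0,"ry":0,"rz":0}
    - {"x":0,"y":0,"z":-90,"rx":0,"ry":0,"rz":0}
    - {"x":0,"y":0,"z":-98,"rx":0,"ry":0,"rz":0}
    - {"x":0,"y":0,"z":-98,"rx":0,"ry":0,"rz":0}
    - {"x":0,"y":0,"z":-98,"rx":0,"ry":0,"rz":0}
    - {"x":0,"y":0,"z":-98,"rx":0,"ry":0,"rz":0}
    - {"x":0,"y":0,"z":-98,"rx":0,"ry":0,"rz":0}

```text
time: 27.5
tool_pos: [0.6278, -0.2729, 0.1948]
tool_rot: [-3.14, -0.001, 1.513]
contact_force: [0.1, -0.5, -4.8]
opening: 0.0573
grip_force: 40.0
```

```bash
python3 - <<'E'
from h import *
weigh(14)
go(.545,.003,.113,np.pi/2-.007)
go(.545,.275,.133,np.pi/2+.016)
E
```

```text
t 28.2 F [ 4.1000e-02  1.3000e-02 -5.3080e+00 -6.4301e+01 -2.6140e+01] sd [0.401 0.47  0.411 0.046 0.038] op 0.05780213751137645 tcp [ 0.62811632 -0.27315866  0.19622139]
shift [270.9 -98.9  83.2] rot [ 0.  -0.  -2.9]
shift [ 542.5 -114.5   63.2] rot [ 0.   -0.   -4.22]
```

Blank3 weighs about 520 g, so it is wet and goes in the middle slot of the rack.

Call:
arm_command:
  series:
    - {"x":15,"y":-3,"z":0,"rx":0,"ry":0,"rz":0}
    - {"x":45,"y":-10,"z":0,"rx":0,"ry":0,"rz":0}
    - {"x":85,"y":-19,"z":0,"rx":0,"ry":0,"rz":0}
    - {"x":130,"y":-29,"z":0,"rx":0,"ry":0,"rz":-0.5}
    - {"x":175,"y":-38,"z":0,"rx":0,"ry":0,"rz":-1}
    - {"x":220,"y":-48,"z":0,"rx":0,"ry":0,"rz":-1.5}
    - {"x":265,"y":-58,"z":0,"rx":0,"ry":0,"rz":-2}
    - {"x":310,"y":-68,"z":0,"rx":0,"ry":0,"rz":-2.5}
    - {"x":355,"y":-78,"z":0,"rx":0,"ry":0,"rz":-3}
    - {"x":400,"y":-88,"z":0,"rx":0,"ry":0,"rz":-3.5}
    - {"x":445,"y":-98,"z":0,"rx":0,"ry":0,"rz":-4}
    - {"x":485,"y":-107,"z":0,"rx":0,"ry":0,"rz":-4.2}
    - {"x":515,"y":-113,"z":5,"rx":0,"ry":0,"rz":-4.2}
    - {"x":533,"y":-117,"z":15,"rx":0,"ry":0,"rz":-4.2}
    - {"x":542,"y":-119.5,"z":30,"rx":0,"ry":0,"rz":-4.2}
    - {"x":542,"y":-119.5,"z":45,"rx":0,"ry":0,"rz":-4.2}
    - {"x":542,"y":-119.5,"z":58,"rx":0,"ry":0,"rz":-4.2}
    - {"x":542,"y":-119.5,"z":62,"rx":0,"ry":0,"rz":-4.2}
    - {"x":542,"y":-119.5,"z":62,"rx":0,"ry":0,"rz":-4.2}
    - {"x":542,"y":-119.5,"z":62,"rx":0,"ry":0,"rz":-4.2}

```text
time: 30.2
tool_pos: [0.5405, 0.2745, 0.1347]
tool_rot: [3.141, -0.0, 1.586]
contact_force: [-0.5, 0.2, -5.0]
opening: 0.0578
grip_force: 40.0
```

```bash
python3 - <<'E'
from h import *
go(.540,.275,.1137,np.pi/2+.016)
E
```

```text
shift [ 0.5 -0.5 21. ] rot [ 0.05 -0.02 -0.06]
```

Call:
arm_command:
  series:
    - {"x":0.5,"y":-0.5,"z":10,"rx":0,"ry":0,"rz":0}
    - {"x":0.5,"y":-0.5,"z":17,"rx":0,"ry":0,"rz":0}
    - {"x":0.5,"y":-0.5,"z":20,"rx":0,"ry":0,"rz":0}
    - {"x":0.5,"y":-0.5,"z":21,"rx":0,"ry":0,"rz":0}
    - {"x":0.5,"y":-0.5,"z":21.5,"rx":0,"ry":0,"rz":0}
    - {"x":0.5,"y":-0.5,"z":21.5,"rx":0,"ry":0,"rz":0}

```text
time: 30.8
tool_pos: [0.539, 0.2752, 0.1135]
tool_rot: [-3.141, 0.0, 1.587]
contact_force: [-4.3, -2.2, 2.9]
opening: 0.0577
grip_force: 40.0
```

Call:
arm_command:
  series:
    - {"x":0,"y":0,"z":0,"rx":0,"ry":0,"rz":0}
    - {"x":0,"y":0,"z":0,"rx":0,"ry":0,"rz":0}
    - {"x":0,"y":0,"z":0,"rx":0,"ry":0,"rz":0}
    - {"x":0,"y":0,"z":0,"rx":0,"ry":0,"rz":0}
    - {"x":0,"y":0,"z":-20,"rx":0,"ry":0,"rz":0}
    - {"x":0,"y":0,"z":-60,"rx":0,"ry":0,"rz":0}
    - {"x":0,"y":0,"z":-110,"rx":0,"ry":0,"rz":0}
    - {"x":-140,"y":-40,"z":-200,"rx":0,"ry":0,"rz":0}
    - {"x":-140,"y":-40,"z":-200,"rx":0,"ry":0,"rz":0}
    - {"x":-140,"y":-40,"z":-200,"rx":0,"ry":0,"rz":0}
    - {"x":-140,"y":-40,"z":-200,"rx":0,"ry":0,"rz":0}
    - {"x":-140,"y":-40,"z":-200,"rx":0,"ry":0,"rz":0}
    - {"x":-140,"y":-40,"z":-200,"rx":0,"ry":0,"rz":0}
  hand: 74

```text
time: 32.1
tool_pos: [0.5018, 0.1348, 0.3127]
tool_rot: [3.141, -0.001, 1.586]
contact_force: [-0.3, 0.6, -0.6]
opening: 0.0744
grip_force: 0.0
```

```bash
python3 - <<'E'
from h import *
S=read_camera("scene");a=S["pixels"].copy();W=read_camera("wrist")
b=W["pixels"].copy()
for p,i in((S,a),(W,b)):
    for q in((.438,.2735,.026,.016),(.440,.0037,.006,-.007),(.540,.275,.026,.016)):
        cv2.polylines(i,[hull(p,BL,q).astype(int)],True,(0,0,255))
cv2.imwrite("pics/end.png",cv2.resize(np.hstack([a,b]),(800,300)));print(observe()["time"])
E
```

```text
32.2
```

View pics/end.png

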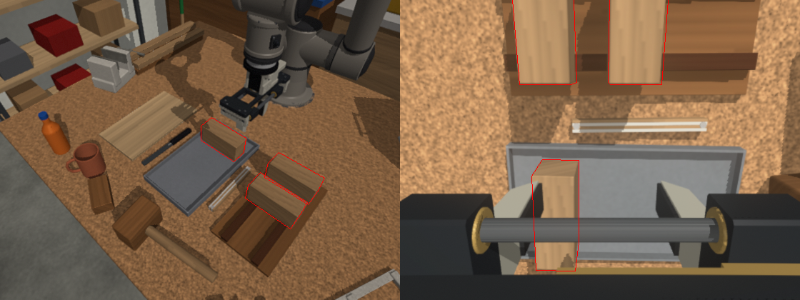

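The final picture shows both rack blanks (scene cols 245–325) and the tray blank (200–245) lying flat in the predicted outlines, with the gripper clear. Handing in.

```bash
python3 -c "
from cell import *
print(hand_in())"
```

```text
the job is handed in; nothing more can be done
None
```

I handed the job in at about 32 s: blank1 (about 450 g, borderline so either place was allowed) and blank3 (about 520 g, wet) lie across the rack battens, and blank2 (about 250 g, dry) lies in the tray; all three are flat, apart and let go.

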